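# Cup on the drying peg, belt tensioner held back

### The arm

A 6-joint arm with a two-finger parallel gripper is mounted at the origin on the work surface. World frame = base frame: x ahead of the robot, y to its left, z up, the work surface at z = 0. Lengths are in m, angles in rad, forces in N, time in s.
With the tool pointing down it reaches from about 0.3 to 0.775 m from the base axis. Payload 14.6 kg.
Tool frame: the origin (TCP) lies on the mounting face of the last link; the fingertips stand 199 mm ahead of it and the grasp point (between the pads) lies 180 mm ahead of it; z points along the fingers, y is the line along which they close (so a half turn about z gives the same grasp; the last joint's range is limited). The gripper opens to 94 mm and grips with 3 to 60 N. Pads are 16 mm wide; open, the fingers measure 119 mm over their backs; the gripper's body (75 mm by 177 mm) begins 78 mm behind the grasp point.
Start: joints at [1.21, 0.3, 1.521, -0, 1.321, -0.067], TCP at [0.159, 0.526, 0.405] pointing down, gripper open.
Joint ranges: [-3.03, 3.03], [-0.79, 2.21], [0.23, 2.52], [-1.04, 4.18], [0, 3.07], [-2.55, 2.55]. Speed limits (rad/s): [2.22, 2.22, 2.57, 3.14, 3.14, 3.14].

### API

Orientations are given as [roll, pitch, yaw] about the fixed x, y, z axes, in that order (R = Rz(yaw) Ry(pitch) Rx(roll)).
In Python, from station import telemetry, cams, workorder, finder gives the robot as it stands.
- The arm moves only by the tool jog_arm, never from a script. Its argument "rows" is a list of rows, each an object with "gripper": the finger opening in m, from 0 to 0.094; "slide": the shift along the tool's x, y, z in m, a list of three; "spin": the turn about the tool's z in rad. In form: [{"gripper": gripper, "slide": [tx, ty, tz], "spin": spin}, ...]. A call has 1 to 8 rows; each row is the pose to reach, as a shift and turn from the pose commanded when the call began, along the tool's axes at that moment; what a row does not reach only later rows make up. A row lasts 1/10 s, in which the tool goes at most 50 mm and 8.59 degrees, less where a joint would pass 70% of its speed; a pose out of reach is approached as far as the arm can. A call with a gripper value outside its range is refused whole. The fingers move at their own pace and stop on an object; "squeeze" is the grip in N (left out, the last holds). Time passes only in rows, so rows that repeat a pose let the fingers close. It gives the time, the measured TCP pose, the force, the opening and the grip force at its end, in the units of the state.
- telemetry.get_obs(): the state, without advancing time (a new reading comes with each control period).
- cams.camera(name): name is "scene" or "top"; returns (picture, depth): 384x512x3 uint8, red, green, blue; 384x512 float32, m along the optical axis (not along the pixel's ray), 0 where there is no reading.
- cams.camera_info(name): a dict with "camera_matrix" (3x3 intrinsics, pixels), "k1" (the pictures are not rectified: a ray, as slopes to the right and down, at radius r is drawn at 1 + k1 r^2 times it, then the intrinsics apply), "R" (3x3) and "t" (3): a world point X has camera coordinates R X + t. Camera axes: x right, y down, z forward; pixel columns grow to the right and rows downward; lengths in m; the calibration is good to about 2 mm. A picture is of the moment at which its call begins. camera_info takes no time and is no camera call.
- workorder.hand_in(): hands the job in; it is judged then, once.
Trained networks look in the newest picture that a camera, given by its name, has taken for a name from the list of things; names that differ only in an ending like _2 or _b are one class to them, and where a whole thing is asked for, a point or a joint stands for the part that bears it (a point fixed in the world has none). Each returns a list of dicts, best first, with "confidence" (0 to 1); they miss things now and then, are a little off and sometimes report something else, mostly with a low value. They report only what shows in the picture. A call takes as long as a camera call. They do not tell look-alikes from the thing itself.
- finder.find_in(target, camera): "point" ([x, y, z] in m, in world coordinates, good to about 4 mm: the middle of the surface that is visible of it).
- finder.masks_of(target, camera): "region" (384x512 bool, what is visible of it).
The state is a dict: "time_s": time; "qpos": joint angles; "joint_vel": joint speeds; "tau": joint torques, N m; "ee_pos": TCP position; "eef_rot": TCP orientation; "force": force on the tool from outside, world axes, zero at the start; "moment": the same for the moment, N m; "grip_width": finger opening in m; "grip_force": force on a finger pad.
Only numpy, scipy, OpenCV 4.12 (cv2) and the standard library are available. Lean on these libraries where they do the work, as an engineer would, in place of code of your own. Each camera call takes 0.05 s, during which the arm holds its last target. There are 200 camera calls.

### The job

Take the turned cup that lies on its side in the dowel cradle, turn it mouth down and lower it (do not drop it) over the upright peg of the finishing turntable until its rim stands on the platter, then let go of it. Then push the turntable's sprung belt-tensioner arm back past its ratchet click and a little further, so that the spring bears on you and no longer on the pawl, and finish while holding it there so that the platter could be turned by hand; do not let go at the end. Leave the bowl, the wooden block and the gouge where they are.

Things in the scene. Friction and masses are not known exactly. Their poses are not given: they have to be found in the camera images.
- cup: straight-sided turned cup of pale wood, 60 mm outside diameter, 85 mm long, wall 5 mm (bore 50 mm), closed bottom 7 mm thick, 0.08 to 0.17 kg. Origin: centre of the outside of its bottom; its own +z axis points from the bottom to the open mouth. At the start it lies on its side in the cradle with its axis level, 60 mm above the bench; the yaw of the cradle decides where the mouth looks.
- cup_middle (a point): point on the cup's axis halfway along its length (42.5 mm from the bottom); axes as the cup's
- cradle: fixed dark-wood cradle, 120 x 90 mm base 12 mm thick, with two dowels along its x (12 mm thick, 40 mm apart, centres 30 mm above the bench) on which the cup lies, and a 60 mm wide, 38 mm high end board at each end (x = +/-53 mm). Origin: centre of the underside. The cup lies along its x, mouth to +x. The cup's sides are free for fingers down to about 25 mm under the cup's axis.
- turntable: fixed finishing turntable: low grey housing 180 x 370 mm (x, y), top at 50 mm above the bench, with an aluminium platter and wooden peg at its +y end and the steel tensioner arm at its -y end. Origin: centre of the underside; z up. The platter does not turn.
- peg_base (a point): centre of the top of the platter (60 mm above the bench, 110 mm diameter) where the peg rises: the peg is 30 mm thick and 60 mm tall above this point, its tip tapered to 18 mm. A cup that is fully down stands with its rim on the platter, so its bottom is 85 mm above this point.
- hinge_point (a point): on the vertical hinge axis of the tensioner arm, level with the arm's top (64 mm above the bench); axes as the turntable's
- post_top (a point): centre of the top of the upright round steel push post at the tensioner arm's free end: 18 mm thick, free for 36 mm downwards (its top is 113 mm above the bench); below that lies the black idler roller, 32 mm across. The post is 105 mm from the hinge axis. Push it sideways or pinch it from above.
- tensioner (a joint): angle q (rad) of the sprung tensioner arm: 0 at its front stop (start), grows as the post is pushed to the turntable's +x; the post lies from the hinge in direction (sin(q-0.3), -cos(q-0.3)) of the turntable's x, y. The spring resists at the post with 5 N at 0 to 12 N at the rear stop, 0.62. The pawl clicks in at about 0.435; let go, the arm falls back to about 0.425, carried by the pawl.
- pawl (a joint): angle (rad) of the sprung dark steel pawl bar, 68 mm long, beside the arm: 0 when it rests in; it is pushed out to over 0.05 while the arm's pin passes it and snaps back to 0 at the click. Nothing to handle.
- bowl: bystander: brown wooden bowl, 110 mm wide, 50 mm high, beyond the work; origin centre of its underside
- wax_block: bystander: dark wooden block 90 x 50 x 35 mm, beyond the work; origin centre of its underside
- gouge: bystander: turning gouge with a wooden handle, about 260 mm long, lying on the bench beyond the work; along its x
Not all that is in view belongs to the job. There is more than one size of the cup; the one meant has the size given above.

How it is judged:
On the way, in this order (a step that is already met when the one before it is completed fails the run):
1. the cup stands mouth down over the peg on the platter and is let go (horizontal distance between cup and peg_base below 0.014 m and z of cup in the frame of peg_base between 0.081 and 0.088 m and angle between cup's own z axis and vertical above 3.04 rad and contact force between the fingers and cup below 0.1 N and linear speed of cup below 0.02 m/s), for 0.3 s.
2. the tensioner arm is past its ratchet click, the pawl in behind it (value of joint tensioner above 0.44 rad and value of joint pawl below 0.03 rad), for 0.2 s.
At the end, for the whole second after the job is handed in: Cup at rest, untouched, mouth down (within 0.1 rad) over the peg, bottom 81 to 88 mm above the platter, axis within 14 mm of the peg's; tensioner still, beyond 0.45 rad, pawl in (under 0.03 rad), the robot pressing on the arm with over 2 N (all of step 1 and value of joint tensioner above 0.45 rad and value of joint pawl below 0.03 rad and contact force between any of the fingers, the arm and tensioner above 2 N and velocity of joint tensioner between -0.1 and 0.1 rad/s and contact force between the arm and cup below 0.1 N); the arm keeps its last pose, push and grip.
It fails at once if the cup is dropped (moves faster than 0.45 m/s with no finger on it) (contact force between the fingers and cup below 0.05 N and linear speed of cup above 0.45 m/s).
It fails at once if the bowl, block or gouge is moved by over 30 mm (distance of any of bowl, wax_block, gouge from where it was at the start of the episode above 0.03 m).
It also fails if it takes over 64 s, if anything falls off the work surface, if the arm or the gripper's body presses on something with over 40 N, if the wrist force passes 120 N, or if a joint passes its speed limit or range.

## Working session

There is one attempt and no reset: what is moved stays moved. The work goes in short steps, Python scripts to look and compute and a tool call to move; the robot and the scene stay as the last step left them, time stands still between calls to the robot, and variables do not carry over. Pictures are saved under pics/ and viewed, at most 10 in all, crops included, and the job is handed in when it is done.

Besides the shell and the picture viewer there is one more tool, called as name(argument=value, ...) on one line, values as JSON. jog_arm: Moves the arm, as the interface text tells. Its arguments: {"type":"object","properties":{"rows":{"type":"array","items":{"type":"object","properties":{"gripper":{"type":"number"},"slide":{"type":"array","items":{"type":"number"}},"spin":{"type":"number"}}}},"squeeze":{"type":"number"}},"required":["rows"]}

```bash
ls; mkdir -p pics; cat > h.py <<'E'
import numpy as np, cv2
from station import telemetry, cams, workorder, finder
def cloud(name):
    pic,d=cams.camera(name); i=cams.camera_info(name)
    K=np.array(i["camera_matrix"]);k1=i["k1"];R=np.array(i["R"]);t=np.array(i["t"])
    v,u=np.mgrid[:384,:512].astype(float)
    n=cv2.undistortPoints(np.stack([u.ravel(),v.ravel()],1)[:,None],K,np.array([k1,0,0,0,0.]))[:,0]
    P=np.c_[n,np.ones(len(n))]*d.reshape(-1,1)
    W=((P-t)@R).reshape(384,512,3); W[d==0]=np.nan
    return pic,W
def save(n,pic,s=1.5):
    cv2.imwrite("pics/"+n,cv2.resize(pic[:,:,::-1],None,fx=s,fy=s,interpolation=cv2.INTER_CUBIC))
E
python3 - <<'E'
from h import *
o=telemetry.get_obs();print(o)
out=[]
for c in("scene","top"):
    pic,W=cloud(c);save(c+"0.png",pic,1.2);out.append(pic);np.save(c+"W.npy",W)
    print(c,cams.camera_info(c))
    for n in("cup","cradle","turntable","post_top","peg_base","tensioner"):
        for r in finder.find_in(n,c)[:4]:print(c,n,np.round(r["point"],3),round(r["confidence"],2))
E
```

```text
pics
{'time_s': 0.0, 'qpos': array([ 1.21037411e+00,  3.00490683e-01,  1.52160339e+00,  5.76528987e-06,
        1.32070096e+00, -6.66082143e-02]), 'joint_vel': array([ 0.00032186,  0.00170185, -0.00031378,  0.00107761, -0.00084763,
       -0.00023967]), 'tau': array([-7.48571620e-04, -5.31818676e+01, -3.52739418e+01,  7.08112679e-02,
        2.44912470e-02, -1.01363171e-04]), 'ee_pos': array([0.15927737, 0.52639641, 0.40406601]), 'eef_rot': array([-3.14039332e+00, -8.56007225e-05,  2.84777717e+00]), 'force': array([-1.05050846, -0.15070287, -0.47654843]), 'moment': array([-0.01434232,  0.0135338 , -0.02409897]), 'grip_force': 0.0, 'grip_width': 0.09376470472086841}
scene {'camera_matrix': array([[387.64969283,   0.        , 253.5784375 ],
       [  0.        , 387.64969283, 188.86296253],
       [  0.        ,   0.        ,   1.        ]]), 'k1': -0.03154520254027073, 'R': array([[ 0.82541451,  0.56409055, -0.02219768],
       [ 0.26503157, -0.42193023, -0.86702546],
       [-0.49844674,  0.70977231, -0.49776914]]), 't': array([-0.46875801, -0.02161191,  1.37032092])}
scene cup [0.50
[... 430 characters left out ...]
       , 251.59175494],
       [  0.        , 376.52517982, 182.26420952],
       [  0.        ,   0.        ,   1.        ]]), 'k1': 0.004594793942692704, 'R': array([[ 0.00641238, -0.99994036,  0.00884106],
       [-0.98198561, -0.00796642, -0.18878772],
       [ 0.18884689, -0.00747122, -0.98197812]]), 't': array([0.0435107 , 0.56103166, 0.8517912 ])}
top cup [0.484 0.417 0.072] 0.71
top cup [0.317 0.19  0.077] 0.66
top cup [0.503 0.241 0.082] 0.56
top cradle [0.488 0.229 0.014] 0.86
top turntable [ 0.503 -0.269  0.074] 0.71
top turntable [ 0.528 -0.176  0.051] 0.61
top peg_base [ 0.531 -0.18   0.047] 0.63
top tensioner [ 0.528 -0.247  0.06 ] 0.65
top tensioner [ 0.529 -0.179  0.048] 0.51
```

View pics/scene0.png

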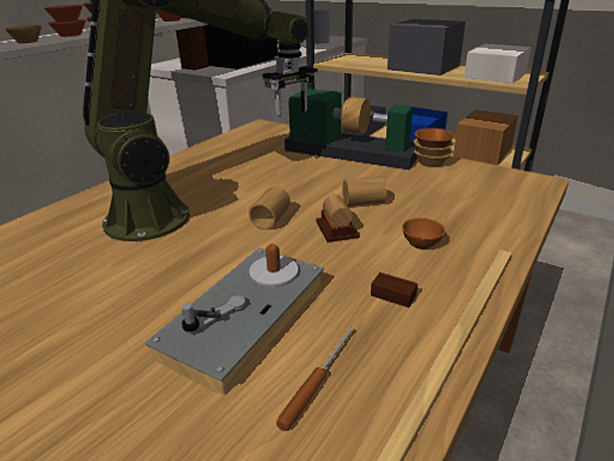

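View pics/top0.png

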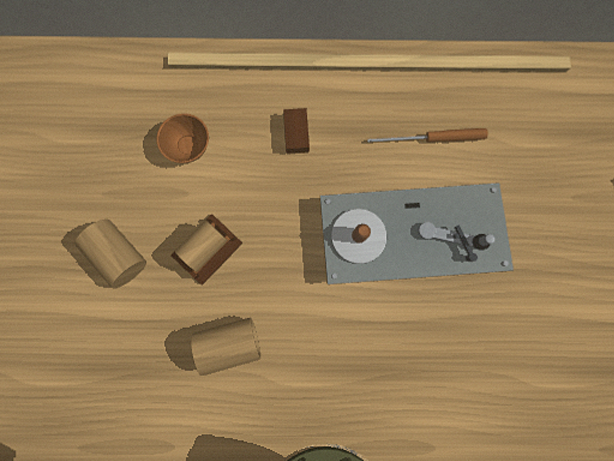

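Look-alikes for the cup, by pixel in the 1.2x scene picture:
- Large cup lying at (270,207).
- Large cup lying at (367,190).
- Cup in the dark cradle at (340,210). In the top view this one is at (207,242).

The cup lying in the cradle is the one described. I'll check it in one close crop and measure it.

```bash
cat > m.py <<'E'
from h import *
def fit(P):
    # min-area rect of xy
    r=cv2.minAreaRect(P[:,:2].astype(np.float32)*1000); return r
ims=[]
for c in("scene","top"):
    pic,W=cloud(c)
    X=W.reshape(-1,3)
    # cradle cup upper surface
    s=(np.abs(W[...,0]-.5)<.09)&(np.abs(W[...,1]-.23)<.09)&(W[...,2]>.048)&(W[...,2]<.12)&(np.hypot(W[...,0]-.505,W[...,1]-.23)<.068)
    P=W[s]; print(c,"cup n",len(P),"zmax",np.percentile(P[:,2],[50,98,99.8]),fit(P))
    for n in("cup",):
        for r in finder.masks_of(n,c)[:4]:
            Q=W[r["region"]];Q=Q[~np.isnan(Q[:,0])];print(n,r["confidence"],len(Q),np.median(Q,0).round(3),fit(Q))
    # cylinder fit: axis dir th, offset, radius .03 at z .06
    from scipy.optimize import least_squares
    def f(p,P):
        n=np.array([-np.sin(p[0]),np.cos(p[0])]);return np.hypot(P[:,:2]@n-p[1],P[:,2]-.06-p[2])-.03
    best=min((least_squares(f,[a,0.22*np.cos(a)-.5*np.sin(a),0],args=(P,),loss="soft_l1",f_scale=.002) for a in np.arange(-1.5,1.6,.5)),key=lambda r:r.cost)
    a=best.x[0];ok=np.abs(f(best.x,P))<.005;al=P[ok][:,:2]@[np.cos(a),np.sin(a)]
    print("axis",best.x,ok.mean(),"along",np.percentile(al,[.5,2,98,99.5]))
    nn=np.array([-np.sin(a),np.cos(a)]);m=np.mean(np.percentile(al,[.5,99.5]));print("centre",m*np.array([np.cos(a),np.sin(a)])+best.x[1]*nn)
    # peg & post & platter
    tt=(W[...,0]>.38)&(W[...,0]<.65)&(W[...,1]<-.0)&(W[...,1]>-.46)
    for lo,hi,nm in((.1,.13,"tops"),(.045,.055,"housing"),(.056,.063,"platter+")):
        q=tt&(W[...,2]>lo)&(W[...,2]<hi);nl,L,st,_=cv2.connectedComponentsWithStats(q.astype(np.uint8))
        for k in range(1,nl):
            if st[k,4]>4:print(nm,st[k],np.median(W[L==k],0).round(4),W[L==k].mean(0).round(4),fit(W[L==k]))
    s=np.argwhere(s);y0,x0=s.min(0)-25;y1,x1=s.max(0)+25
    ims.append(cv2.resize(pic[y0:y1,x0:x1],(380,380)))
save("crop.png",np.hstack(ims),1)
E
python3 m.py
```

```text
scene cup n 419 zmax [0.07858953 0.0921481  0.0930127 ] ((506.0053405761719, 246.35293579101562), (59.461151123046875, 92.10441589355469), 49.07828903198242)
cup 0.79 505 [0.522 0.228 0.073] ((464.18212890625, 323.92315673828125), (85.05783081054688, 285.8726501464844), 32.419979095458984)
cup 0.63 754 [0.506 0.406 0.059] ((497.3672790527344, 424.37396240234375), (116.38678741455078, 74.52836608886719), 43.34452819824219)
cup 0.61 763 [0.324 0.178 0.053] ((317.7589111328125, 193.8963623046875), (78.07227325439453, 118.17271423339844), 15.169718742370605)
axis [-7.49157561e-01  5.26318796e-01  4.14154318e-04] 0.6801909307875895 along [0.1602315  0.16280126 0.24595434 0.2475023 ]
centre [0.5077189  0.24656583]
tops [221 203  12  12 116] [ 0.5346 -0.0698  0.1142] [ 0.5333 -0.0683  0.113 ] ((529.9947509765625, -64.55050659179688), (27.46405601501465, 27.027414321899414), 63.72199630737305)
tops [152 253   9  10  70] [ 0.519  -0.3025  0.111 ] [ 0.5185 -0.3025  0.1091] ((517.1258544921875, -301.79119873046875), (17.235347747802734, 16.065584182739258), 33.88741683959961)
housing [ 121  206
[... 2188 characters left out ...]
0.5228 -0.0619  0.0593] [ 0.5254 -0.0636  0.0593] ((526.630615234375, -64.81167602539062), (108.4094009399414, 107.27655792236328), 28.3271541595459)
platter+ [361 189  24  15  99] [ 0.528  -0.2347  0.0617] [ 0.5275 -0.2354  0.0616] ((528.3591918945312, -241.04995727539062), (54.71918869018555, 22.618450164794922), 77.19709777832031)
platter+ [348 190   5   9  14] [ 0.5303 -0.1842  0.0611] [ 0.5317 -0.1852  0.0602] ((531.9932250976562, -185.35504150390625), (19.952762603759766, 4.257751941680908), 21.656862258911133)
platter+ [387 196   7   7  17] [ 0.5238 -0.2827  0.0621] [ 0.5236 -0.2821  0.0619] ((523.4853515625, -282.791015625), (19.766897201538086, 7.406783103942871), 41.65068054199219)
```

View pics/crop.png

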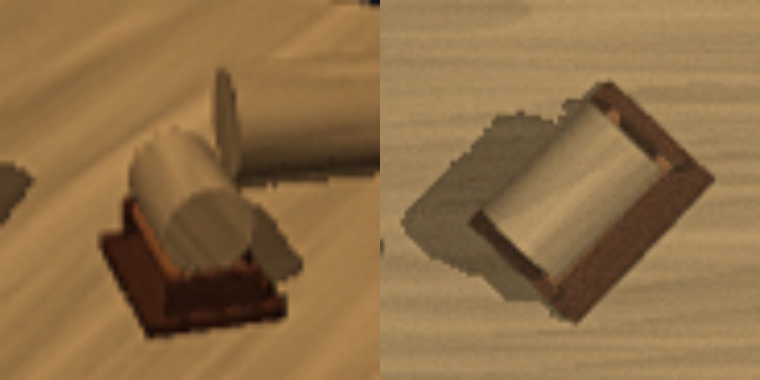

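The crop confirms the cup lying in the dark cradle. Its visible end faces +x,-y at crop pixel (210,230) and looks like a plain disc, so probably the closed bottom. I'll confirm that with depth.

```bash
python3 - <<'E'
import numpy as np
W=np.load("sceneW.npy");a=-.748;d=np.array([np.cos(a),np.sin(a)]);n=np.array([-d[1],d[0]])
P=W.reshape(-1,3);al=P[:,:2]@d;ac=P[:,:2]@n-.525;r=np.hypot(ac,P[:,2]-.06)
s=(r<.022)&(al>.1)&(al<.3);print(s.sum(),np.percentile(al[s],[0,10,50,90,100]))
# other end, seen from the top
W=np.load("topW.npy");P=W.reshape(-1,3);al=P[:,:2]@d;ac=P[:,:2]@n-.5235;
for lo,hi in((.10,.16),(.16,.17),(.235,.246),(.246,.31)):
    q=(al>lo)&(al<hi)&(abs(ac)<.03)&(P[:,2]>.015);print(lo,q.sum(),np.nanmedian(P[q,2]),np.nanmax(P[q,2]))
E
```

```text
133 [0.23542213 0.24091532 0.24433007 0.24738464 0.26202421]
0.1 99 0.036741904241504364 0.04074496524888511
0.16 117 0.08392949749925614 0.09085970468991673
0.235 118 0.08342001160549861 0.09103450000363962
0.246 109 0.036759141493152105 0.040598033646623496
```

```bash
cat >> h.py <<'E'
from scipy.spatial.transform import Rotation as Ro
def to(x,y,zg,yaw):
    """grasp-point target in world -> slide, spin from the present pose (tool down)"""
    o=telemetry.get_obs();R=Ro.from_euler("xyz",o["eef_rot"]).as_matrix()
    s=R.T@(np.array([x,y,zg+.18])-o["ee_pos"]);w=(o["eef_rot"][2]-yaw+np.pi)%(2*np.pi)-np.pi
    print("slide",s.round(4),"spin",round(w,4),"pos",o["ee_pos"].round(4),o["eef_rot"].round(4),o["time_s"],"q",o["qpos"].round(2))
E
python3 -c "
from h import *
to(.5276,.226,.16,2.394)"
```

```text
slide [-0.4395 -0.1809  0.0646] spin 0.4538 pos [0.1593 0.5264 0.4046] [-3.1416 -0.      2.8478] 0.9 q [ 1.21  0.3   1.52  0.    1.32 -0.07]
```

jog_arm(rows=[{"gripper": 0.094, "slide": [-0.05, -0.02, 0.0], "spin": 0.1}, {"gripper": 0.094, "slide": [-0.1, -0.04, 0.0], "spin": 0.2}, {"gripper": 0.094, "slide": [-0.145, -0.06, 0.02], "spin": 0.3}, {"gripper": 0.094, "slide": [-0.19, -0.08, 0.03], "spin": 0.4}, {"gripper": 0.094, "slide": [-0.24, -0.1, 0.04], "spin": 0.454}, {"gripper": 0.094, "slide": [-0.285, -0.12, 0.05], "spin": 0.454}, {"gripper": 0.094, "slide": [-0.33, -0.14, 0.06], "spin": 0.454}, {"gripper": 0.094, "slide": [-0.375, -0.16, 0.0646], "spin": 0.454}], squeeze=4)

```text
time_s: 1.7
ee_pos: [0.4617, 0.2729, 0.3413]
eef_rot: [-3.141, -0.0, 2.394]
force: [0.5, 1.2, 1.2]
grip_width: 0.0942
grip_force: 0.0
```

```bash
python3 -c "
from h import *
to(.5276,.226,.16,2.394)"
```

```text
slide [-0.0802  0.0105  0.0013] spin -0.0002 pos [0.4617 0.2729 0.3413] [-3.1413e+00 -2.0000e-04  2.3938e+00] 1.7 q [ 0.47  0.33  1.63  0.    1.18 -0.36]
```

jog_arm(rows=[{"gripper": 0.094, "slide": [-0.04, 0.005, 0.0], "spin": 0}, {"gripper": 0.094, "slide": [-0.072, 0.0105, 0.0], "spin": 0}, {"gripper": 0.094, "slide": [-0.072, 0.0105, 0.0], "spin": 0}, {"gripper": 0.094, "slide": [-0.072, 0.0105, 0.0], "spin": 0}])

```text
time_s: 2.1
ee_pos: [0.5205, 0.233, 0.3415]
eef_rot: [-3.141, -0.0, 2.393]
force: [-0.8, 0.4, -0.5]
grip_width: 0.0941
grip_force: 0.0
```

```bash
python3 -c "
from h import *
to(.5276,.226,.06,2.394)"
```

```text
slide [-0.0101 -0.0002  0.1015] spin -0.0012 pos [0.5205 0.233  0.3415] [-3.1411e+00 -4.0000e-04  2.3928e+00] 2.1 q [ 0.36  0.4   1.54  0.    1.2  -0.47]
```

jog_arm(rows=[{"gripper": 0.094, "slide": [-0.01, 0.0, 0.03], "spin": 0}, {"gripper": 0.094, "slide": [-0.01, 0.0, 0.06], "spin": 0}, {"gripper": 0.094, "slide": [-0.01, 0.0, 0.09], "spin": 0}, {"gripper": 0.094, "slide": [-0.01, 0.0, 0.101], "spin": 0}, {"gripper": 0.094, "slide": [-0.01, 0.0, 0.101], "spin": 0}, {"gripper": 0.05, "slide": [-0.01, 0.0, 0.101], "spin": 0}, {"gripper": 0.05, "slide": [-0.01, 0.0, 0.101], "spin": 0}, {"gripper": 0.05, "slide": [-0.01, 0.0, 0.101], "spin": 0}], squeeze=4)

```text
time_s: 2.9
ee_pos: [0.5278, 0.2266, 0.2421]
eef_rot: [3.14, 0.001, 2.394]
force: [-0.5, 0.3, 0.6]
grip_width: 0.0733
grip_force: 0.0
```

jog_arm(rows=[{"gripper": 0.05, "slide": [0, 0.0, 0], "spin": 0}, {"gripper": 0.05, "slide": [0, 0.0, 0], "spin": 0}, {"gripper": 0.05, "slide": [0, 0.0, 0], "spin": 0}])

```text
time_s: 3.2
ee_pos: [0.5277, 0.2262, 0.2412]
eef_rot: [-3.141, 0.0, 2.394]
force: [-2.5, -3.9, 5.8]
grip_width: 0.0609
grip_force: 4.0
```

jog_arm(rows=[{"gripper": 0.05, "slide": [0, 0.0, 0], "spin": 0}, {"gripper": 0.05, "slide": [0, 0.0, -0.005], "spin": 0}, {"gripper": 0.05, "slide": [0, 0.0, -0.01], "spin": 0}, {"gripper": 0.05, "slide": [0, 0.0, -0.015], "spin": 0}, {"gripper": 0.05, "slide": [0, 0.0, -0.02], "spin": 0}, {"gripper": 0.05, "slide": [0, 0.0, -0.025], "spin": 0}, {"gripper": 0.05, "slide": [0, 0.0, -0.03], "spin": 0}, {"gripper": 0.05, "slide": [0, 0.0, -0.03], "spin": 0}])

```text
time_s: 4.0
ee_pos: [0.5278, 0.2265, 0.2717]
eef_rot: [3.141, 0.001, 2.394]
force: [-0.1, -0.0, -2.0]
grip_width: 0.0609
grip_force: 4.0
```

```bash
cat > look.py <<'E'
import sys
from h import *
ims=[]
o=telemetry.get_obs();g=o["ee_pos"]-[0,0,.18];print(o["time_s"],g,o["grip_width"])
for c in("scene","top"):
    pic,W=cloud(c)
    i=cams.camera_info(c);p,_=cv2.projectPoints(g[None],cv2.Rodrigues(np.array(i["R"]))[0],np.array(i["t"]),np.array(i["camera_matrix"]),np.array([i["k1"],0,0,0,0.]))
    u,v=p.ravel().astype(int);v=min(max(v,50),334);u=min(max(u,50),462);ims.append(cv2.resize(pic[v-50:v+50,u-50:u+50],(380,380)))
    np.save(c+"W.npy",W)
save(sys.argv[1],np.hstack(ims),1)
E
python3 look.py l1.png
```

```text
4.0 [0.52783981 0.22650015 0.0916749 ] 0.06093126072694803
```

View pics/l1.png

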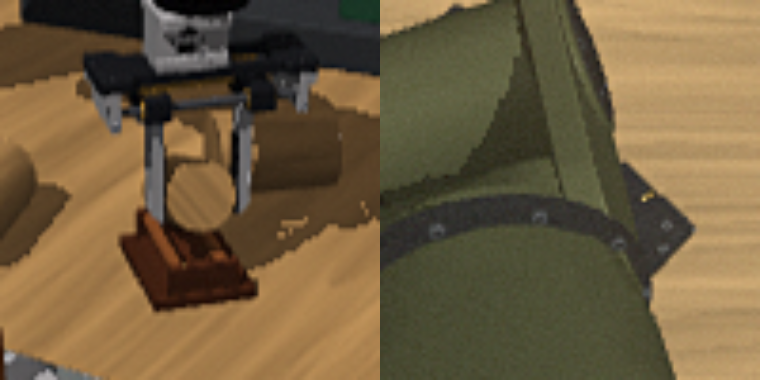

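The left half shows the cup held level between the fingers at (200,195), clear of the cradle. I'll measure its tilt from the end face and try a 3 N grip.

```bash
cat > tilt.py <<'E'
from h import *
def tilt():
    o=telemetry.get_obs();g=o["ee_pos"]-[0,0,.18];yaw=o["eef_rot"][2]
    m=np.array([np.cos(yaw),np.sin(yaw),0]);n=np.array([-m[1],m[0],0])
    pic,W=cloud("scene");D=W.reshape(-1,3)-g
    s=(abs(D@n)<.022)&(abs(D@m)<.09)&(abs(D[:,2])<.09);Q=np.c_[D@m,D[:,2],D@n][s]
    return o,Q
if __name__=="__main__":
    o,Q=tilt()
    # profile in (mouth dir, z), central strip
    for z in np.arange(-.09,.06,.01):
        q=Q[(Q[:,1]>z)&(Q[:,1]<z+.01)&(abs(Q[:,2])<.015)]
        if len(q):print("z %.0f..: u med %.1f min %.1f n %d"%(z*1000,np.median(q[:,0])*1000,q[:,0].min()*1000,len(q)))
    print(o["time_s"],o["grip_force"],o["grip_width"],o["ee_pos"].round(4))
E
python3 tilt.py
```

```text
z -90..: u med -52.9 min -89.8 n 100
z -80..: u med 37.9 min -31.8 n 80
z -70..: u med -26.3 min -29.5 n 28
z -60..: u med -24.3 min -30.0 n 35
z -50..: u med -28.6 min -28.6 n 1
z -30..: u med -20.8 min -20.9 n 3
z -20..: u med -17.4 min -23.7 n 32
z -10..: u med -14.3 min -22.3 n 34
z -0..: u med -10.3 min -13.8 n 31
z 10..: u med -6.7 min -11.0 n 40
z 20..: u med -1.6 min -8.1 n 38
z 30..: u med 1.0 min -3.0 n 7
4.1 3.9998309151269495 0.06119101694536731 [0.5277 0.2264 0.2709]
```

jog_arm(rows=[{"gripper": 0.05, "slide": [0, 0.0, -0.005], "spin": 0}, {"gripper": 0.05, "slide": [0, 0.0, -0.01], "spin": 0}, {"gripper": 0.05, "slide": [0, 0.0, -0.015], "spin": 0}], squeeze=3)

```text
time_s: 4.45
ee_pos: [0.5278, 0.2265, 0.2864]
eef_rot: [3.141, 0.0, 2.394]
force: [-0.0, -0.4, -1.0]
grip_width: 0.0613
grip_force: 3.0
```

```bash
python3 tilt.py
```

```text
z -90..: u med -25.2 min -28.7 n 25
z -80..: u med -26.9 min -30.2 n 25
z -70..: u med -24.6 min -31.7 n 26
z -60..: u med 20.7 min 15.7 n 11
z -50..: u med 10.0 min 2.5 n 10
z -40..: u med 0.3 min -2.3 n 9
z -30..: u med -10.4 min -16.2 n 12
z -20..: u med -22.9 min -28.0 n 20
z -10..: u med -20.2 min -26.0 n 35
z -0..: u med -10.4 min -20.1 n 37
z 10..: u med -2.8 min -12.0 n 36
z 20..: u med 6.7 min -1.3 n 39
z 30..: u med 6.7 min 6.7 n 1
4.45 2.9999040509574115 0.06125507323556503 [0.5278 0.2265 0.2864]
```

jog_arm(rows=[{"gripper": 0.05, "slide": [0, 0.0, -0.01], "spin": 0}, {"gripper": 0.05, "slide": [0, 0.0, -0.02], "spin": 0}, {"gripper": 0.05, "slide": [0, 0.0, -0.03], "spin": 0}, {"gripper": 0.05, "slide": [0, 0.0, -0.04], "spin": 0}, {"gripper": 0.05, "slide": [0, 0.0, -0.05], "spin": 0}, {"gripper": 0.05, "slide": [0, 0.0, -0.05], "spin": 0}])

```text
time_s: 5.1
ee_pos: [0.5279, 0.2265, 0.3376]
eef_rot: [3.139, 0.001, 2.394]
force: [0.8, 1.0, -2.0]
grip_width: 0.0611
grip_force: 3.0
```

```bash
python3 tilt.py
```

```text
z -70..: u med 28.2 min 22.7 n 11
z -60..: u med 16.9 min 11.3 n 16
z -50..: u med 5.2 min 0.4 n 10
z -40..: u med -2.2 min -10.4 n 15
z -30..: u med -12.1 min -19.1 n 11
z -20..: u med -23.3 min -27.8 n 20
z -10..: u med -21.9 min -29.1 n 42
z -0..: u med -11.8 min -20.9 n 45
z 10..: u med -1.3 min -10.9 n 39
z 20..: u med 6.7 min -0.5 n 35
z 30..: u med 11.9 min 11.9 n 1
5.1 2.999781563412398 0.06111824951468393 [0.5279 0.2265 0.3376]
```

Lifting pivoted the cup to about 40 degrees mouth down, and friction now holds it there. I'll carry it across, starting gently and stopping abruptly to swing it further. If needed, I'll finish by pushing its rim against the fixed peg.

jog_arm(rows=[{"gripper": 0.05, "slide": [0, 0, -0.01], "spin": 0}, {"gripper": 0.05, "slide": [-0.003, -0.002, -0.02], "spin": 0}, {"gripper": 0.05, "slide": [-0.01, -0.007, -0.03], "spin": 0}, {"gripper": 0.05, "slide": [-0.02, -0.014, -0.04], "spin": 0}, {"gripper": 0.05, "slide": [-0.035, -0.025, -0.05], "spin": 0}, {"gripper": 0.05, "slide": [-0.055, -0.039, -0.055], "spin": 0}, {"gripper": 0.05, "slide": [-0.08, -0.057, -0.055], "spin": 0}, {"gripper": 0.05, "slide": [-0.11, -0.079, -0.055], "spin": 0}])

```text
time_s: 5.95
ee_pos: [0.5547, 0.0921, 0.3917]
eef_rot: [3.141, 0.001, 2.394]
force: [0.6, -0.5, -1.7]
grip_width: 0.0608
grip_force: 3.0
```

jog_arm(rows=[{"gripper": 0.05, "slide": [-0.033, -0.024, 0], "spin": 0}, {"gripper": 0.05, "slide": [-0.067, -0.048, 0], "spin": 0}, {"gripper": 0.05, "slide": [-0.103, -0.074, 0], "spin": 0}, {"gripper": 0.05, "slide": [-0.14, -0.1, 0], "spin": 0}, {"gripper": 0.05, "slide": [-0.18, -0.128, 0], "spin": 0}, {"gripper": 0.05, "slide": [-0.18, -0.128, 0], "spin": 0}, {"gripper": 0.05, "slide": [-0.18, -0.128, 0], "spin": 0}])

```text
time_s: 6.65
ee_pos: [0.5993, -0.1242, 0.391]
eef_rot: [-3.142, -0.0, 2.391]
force: [-0.1, 1.7, -1.5]
grip_width: 0.0611
grip_force: 3.0
```

```bash
python3 tilt.py; python3 -c "
from h import *
to(.601,-.1325,.215,2.394)"
```

```text
z -80..: u med 14.6 min 11.8 n 17
z -70..: u med 9.7 min 4.2 n 23
z -60..: u med 3.2 min -2.4 n 26
z -50..: u med -3.4 min -9.2 n 27
z -40..: u med -10.1 min -14.6 n 28
z -30..: u med -16.2 min -20.6 n 33
z -20..: u med -23.4 min -27.6 n 28
z -10..: u med -25.3 min -30.6 n 66
z -0..: u med -13.1 min -25.3 n 103
z 10..: u med 3.2 min -7.3 n 92
z 20..: u med 15.0 min 9.3 n 47
6.65 2.9989014635793865 0.061065644071315275 [ 0.5993 -0.1242  0.391 ]
slide [-0.0077 -0.0058 -0.0039] spin -0.0011 pos [ 0.5993 -0.123   0.3911] [ 3.1415e+00 -1.0000e-04  2.3929e+00] 6.7 q [-0.26  0.45  1.35  0.    1.34 -1.08]
```

Tilt is now about 57 degrees. Next I'll lower the cup beside the peg and push its rim against the peg to bring it upright.

jog_arm(rows=[{"gripper": 0.05, "slide": [-0.008, -0.006, 0.015], "spin": 0}, {"gripper": 0.05, "slide": [-0.008, -0.006, 0.03], "spin": 0}, {"gripper": 0.05, "slide": [-0.008, -0.006, 0.045], "spin": 0}, {"gripper": 0.05, "slide": [-0.008, -0.006, 0.058], "spin": 0}, {"gripper": 0.05, "slide": [-0.008, -0.006, 0.068], "spin": 0}, {"gripper": 0.05, "slide": [-0.008, -0.006, 0.068], "spin": 0}, {"gripper": 0.05, "slide": [-0.008, -0.006, 0.068], "spin": 0}])

```text
time_s: 7.4
ee_pos: [0.6015, -0.1323, 0.323]
eef_rot: [3.142, 0.0, 2.394]
force: [-0.0, 0.3, -1.7]
grip_width: 0.0615
grip_force: 3.0
```

```bash
python3 tilt.py|sed -n '1,6p;$p'; python3 -c "
from h import *
to(.528+.733*.045,-.0645-.68*.045,.142,2.394)"
```

```text
z -90..: u med -3.1 min -44.1 n 7
z -80..: u med 15.0 min 12.2 n 9
z -70..: u med 10.4 min 5.5 n 22
z -60..: u med 3.2 min -1.6 n 20
z -50..: u med -3.2 min -8.3 n 25
z -40..: u med -9.9 min -14.7 n 23
7.4 2.9989986517466605 0.06151293360144764 [ 0.6015 -0.1323  0.323 ]
slide [ 0.055  -0.0003  0.0014] spin -0.0001 pos [ 0.6015 -0.1323  0.3234] [3.1412e+00 8.0000e-04 2.3939e+00] 7.45 q [-0.28  0.52  1.41  0.    1.21 -1.1 ]
```

jog_arm(rows=[{"gripper": 0.05, "slide": [0.01, 0, 0.001], "spin": 0}, {"gripper": 0.05, "slide": [0.018, 0, 0.001], "spin": 0}, {"gripper": 0.05, "slide": [0.026, 0, 0.001], "spin": 0}, {"gripper": 0.05, "slide": [0.034, 0, 0.001], "spin": 0}, {"gripper": 0.05, "slide": [0.042, 0, 0.001], "spin": 0}, {"gripper": 0.05, "slide": [0.049, 0, 0.001], "spin": 0}, {"gripper": 0.05, "slide": [0.055, 0, 0.001], "spin": 0}, {"gripper": 0.05, "slide": [0.055, 0, 0.001], "spin": 0}])

```text
time_s: 8.25
ee_pos: [0.5607, -0.0945, 0.322]
eef_rot: [-3.142, -0.0, 2.394]
force: [0.5, -0.2, -1.5]
grip_width: 0.061
grip_force: 3.0
```

```bash
python3 tilt.py
```

```text
z -90..: u med -32.4 min -89.8 n 62
z -80..: u med -28.0 min -30.0 n 6
z -70..: u med -28.1 min -31.1 n 36
z -60..: u med -28.0 min -32.5 n 44
z -50..: u med -27.5 min -31.1 n 42
z -40..: u med -27.1 min -31.7 n 42
z -30..: u med -26.9 min -30.2 n 43
z -20..: u med -26.2 min -31.7 n 42
z -10..: u med -26.3 min -30.0 n 45
z -0..: u med -25.9 min -28.8 n 48
z 10..: u med -2.1 min -28.2 n 149
8.25 2.9960684292018414 0.06104078763025077 [ 0.5607 -0.0945  0.322 ]
```

The cup is vertical within about 0.03 rad. Now I'll grip it firmly, lift, move over the peg and measure.

jog_arm(rows=[{"gripper": 0.05, "slide": [-0.004, 0, 0], "spin": 0}, {"gripper": 0.05, "slide": [-0.004, 0, 0], "spin": 0}, {"gripper": 0.05, "slide": [-0.004, 0, -0.02], "spin": 0}, {"gripper": 0.05, "slide": [-0.004, 0, -0.045], "spin": 0}, {"gripper": 0.05, "slide": [-0.004, 0, -0.07], "spin": 0}, {"gripper": 0.05, "slide": [-0.004, 0, -0.078], "spin": 0}, {"gripper": 0.05, "slide": [-0.004, 0, -0.078], "spin": 0}], squeeze=12)

```text
time_s: 9.0
ee_pos: [0.564, -0.0978, 0.4003]
eef_rot: [3.141, 0.001, 2.394]
force: [0.6, -0.6, -2.7]
grip_width: 0.0604
grip_force: 12.0
```

```bash
cat > m2.py <<'E'
from h import *
o=telemetry.get_obs();g=o["ee_pos"]-[0,0,.18]
for c in("scene",):
    pic,W=cloud(c);D=W-g
    s=(np.hypot(D[...,0],D[...,1])<.045)&(D[...,2]>-.1)&(D[...,2]<.03)
    yaw=o["eef_rot"][2];n=np.array([np.sin(yaw),-np.cos(yaw)])
    s&=abs(D[...,:2]@n)<.022
    P=D[s];t=P[(P[:,2]>.004)&(np.hypot(P[:,0],P[:,1])<.02)]
    print(c,len(P),"top z",np.median(t[:,2]) if len(t) else None,"low z",np.percentile(P[:,2],[0,1,3]))
    from scipy.optimize import least_squares
    w=P[P[:,2]<.004]
    f=lambda p:np.hypot(w[:,0]-p[0]-p[2]*w[:,2],w[:,1]-p[1]-p[3]*w[:,2])-.03
    r=least_squares(f,[0,0,0,0],loss="soft_l1",f_scale=.002);print("axis world offset at grasp",r.x)
to(.528,-.0645,.205,2.394)
E
python3 m2.py
```

```text
scene 777 top z 0.012499676948106386 low z [-0.07054696 -0.06921177 -0.06717428]
axis world offset at grasp [-0.0006278   0.0029057  -0.02275033  0.02719544]
slide [ 0.049  -0.0001  0.0141] spin -0.0003 pos [ 0.564  -0.0977  0.3991] [-3.1414e+00 -5.0000e-04  2.3937e+00] 9.05 q [-0.24  0.35  1.46  0.    1.33 -1.06]
```

jog_arm(rows=[{"gripper": 0.05, "slide": [0.02, 0, 0], "spin": 0}, {"gripper": 0.05, "slide": [0.04, 0, 0], "spin": 0}, {"gripper": 0.05, "slide": [0.049, 0, 0], "spin": 0}, {"gripper": 0.05, "slide": [0.049, 0, 0.015], "spin": 0}, {"gripper": 0.05, "slide": [0.049, 0, 0.03], "spin": 0}, {"gripper": 0.05, "slide": [0.049, 0, 0.045], "spin": 0}, {"gripper": 0.05, "slide": [0.049, 0, 0.06], "spin": 0}, {"gripper": 0.05, "slide": [0.049, 0, 0.06], "spin": 0}])

```text
time_s: 9.85
ee_pos: [0.5279, -0.0645, 0.3373]
eef_rot: [-3.139, -0.004, 2.394]
force: [-0.2, -0.2, -1.2]
grip_width: 0.0605
grip_force: 12.0
```

jog_arm(rows=[{"gripper": 0.05, "slide": [0, 0, 0.008], "spin": 0}, {"gripper": 0.05, "slide": [0, 0, 0.016], "spin": 0}, {"gripper": 0.05, "slide": [0, 0, 0.022], "spin": 0}, {"gripper": 0.05, "slide": [0, 0, 0.022], "spin": 0}])

```text
time_s: 10.25
ee_pos: [0.528, -0.0644, 0.317]
eef_rot: [-3.141, -0.001, 2.394]
force: [-0.3, -0.3, -1.0]
grip_width: 0.0604
grip_force: 12.0
```

```bash
python3 m2.py
```

```text
scene 750 top z 0.012617584494862583 low z [-0.07855559 -0.07736841 -0.07670501]
axis world offset at grasp [-0.00123508  0.00362384 -0.03328995  0.04858005]
slide [-0.     -0.0002 -0.0674] spin -0.0002 pos [ 0.5281 -0.0644  0.3176] [-3.1413e+00 -4.0000e-04  2.3938e+00] 10.3 q [-0.19  0.35  1.67  0.    1.12 -1.01]
```

Grasp height is 0.1375 m, so the rim is at about 0.065. I'll lower in small steps until it touches.

jog_arm(rows=[{"gripper": 0.05, "slide": [0, 0, 0.002], "spin": 0}, {"gripper": 0.05, "slide": [0, 0, 0.004], "spin": 0}, {"gripper": 0.05, "slide": [0, 0, 0.0055], "spin": 0}, {"gripper": 0.05, "slide": [0, 0, 0.0055], "spin": 0}], squeeze=4)

```text
time_s: 10.7
ee_pos: [0.5283, -0.0646, 0.313]
eef_rot: [3.141, 0.002, 2.394]
force: [0.4, -2.1, 3.9]
grip_width: 0.061
grip_force: 4.0
```

jog_arm(rows=[{"gripper": 0.05, "slide": [0, 0, 0.001], "spin": 0}, {"gripper": 0.05, "slide": [0, 0, 0.002], "spin": 0}, {"gripper": 0.05, "slide": [0, 0, 0.002], "spin": 0}])

```text
time_s: 11.0
ee_pos: [0.5282, -0.0647, 0.311]
eef_rot: [3.141, 0.002, 2.394]
force: [-0.6, -2.7, 4.7]
grip_width: 0.0607
grip_force: 4.0
```

jog_arm(rows=[{"gripper": 0.064, "slide": [0, 0, 0], "spin": 0}, {"gripper": 0.068, "slide": [0, 0, 0], "spin": 0}, {"gripper": 0.08, "slide": [0, 0, 0], "spin": 0}, {"gripper": 0.094, "slide": [0, 0, 0], "spin": 0}, {"gripper": 0.094, "slide": [0, 0, 0], "spin": 0}, {"gripper": 0.094, "slide": [0, 0, 0], "spin": 0}])

```text
time_s: 11.6
ee_pos: [0.5281, -0.0643, 0.3103]
eef_rot: [3.142, -0.0, 2.394]
force: [-0.3, -0.8, -0.1]
grip_width: 0.0933
grip_force: 0.0
```

```bash
python3 m2.py
```

```text
scene 718 top z 0.01582027031731288 low z [-0.07120376 -0.07042568 -0.06967579]
axis world offset at grasp [ 0.00062566  0.00125322 -0.0289321   0.01177853]
slide [-0.0001 -0.0002 -0.0747] spin -0.0002 pos [ 0.5281 -0.0643  0.3103] [-3.1416e+00 -1.0000e-04  2.3938e+00] 11.65 q [-0.19  0.36  1.68  0.    1.11 -1.01]
```

The cup is down, with its bottom at 0.146 m against 0.145 m nominal. I'll retreat straight up and check it in a picture.

jog_arm(rows=[{"gripper": 0.094, "slide": [0, 0, -0.01], "spin": 0}, {"gripper": 0.094, "slide": [0, 0, -0.03], "spin": 0}, {"gripper": 0.094, "slide": [0, 0, -0.06], "spin": 0}, {"gripper": 0.094, "slide": [0, 0, -0.09], "spin": 0}, {"gripper": 0.094, "slide": [0, 0, -0.09], "spin": 0}])

```text
time_s: 12.15
ee_pos: [0.5282, -0.0644, 0.405]
eef_rot: [3.138, 0.006, 2.394]
force: [0.3, -0.1, -0.6]
grip_width: 0.0941
grip_force: 0.0
```

```bash
python3 - <<'E'
from h import *
pic,W=cloud("scene");save("s2.png",pic[150:350,90:320],2.5)
D=W-[.528,-.0645,0];s=(np.hypot(D[...,0],D[...,1])<.035)&(W[...,2]>.14)&(W[...,2]<.155)
print("cup top",s.sum(),np.median(W[s],0),cv2.minEnclosingCircle((W[s][:,:2]*1000).astype(np.float32)))
q=W[s];A=np.c_[q[:,:2]-q[:,:2].mean(0),np.ones(len(q))];print("slope",np.linalg.lstsq(A,q[:,2],rcond=None)[0])
s=(np.hypot(W[...,0]-.516,W[...,1]+.301)<.03)&(W[...,2]>.1)&(W[...,2]<.12);print("post",s.sum(),W[s].mean(0))
to(.516,-.301,.24,1.67)
E
```

```text
cup top 264 [ 0.53315244 -0.06732936  0.14584879] ((529.4786987304688, -64.8905258178711), 31.82862091064453)
slope [-0.02390743  0.0279776   0.14555528]
post 72 [ 0.51891375 -0.30249851  0.10915035]
slide [-0.1522 -0.1816 -0.0172] spin 0.7238 pos [ 0.528  -0.0643  0.4026] [3.1396 0.0033 2.3938] 12.2 q [-0.19  0.26  1.58 -0.    1.3  -1.01]
```

View pics/s2.png

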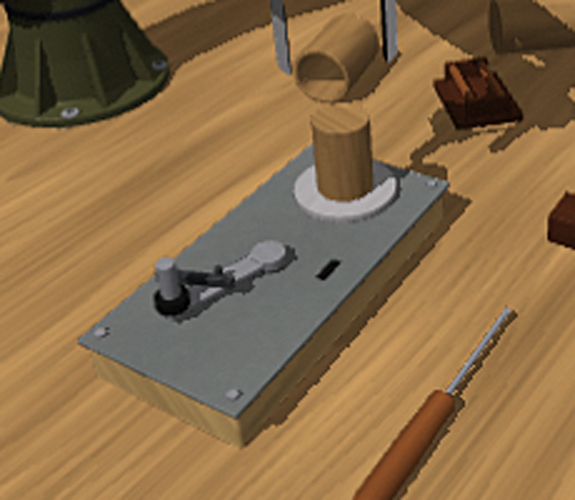

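The cup stands mouth down over the peg on the platter at (342,150). The push post is at (166,275) with its roller below. Next I'll move above the post.

jog_arm(rows=[{"gripper": 0.06, "slide": [-0.03, -0.036, 0.0], "spin": 0.12}, {"gripper": 0.06, "slide": [-0.06, -0.072, 0.0], "spin": 0.24}, {"gripper": 0.06, "slide": [-0.09, -0.108, 0.0], "spin": 0.37}, {"gripper": 0.06, "slide": [-0.12, -0.144, 0.0], "spin": 0.5}, {"gripper": 0.06, "slide": [-0.14, -0.17, 0.0], "spin": 0.62}, {"gripper": 0.06, "slide": [-0.152, -0.182, 0.0], "spin": 0.724}, {"gripper": 0.06, "slide": [-0.152, -0.182, 0.0], "spin": 0.724}, {"gripper": 0.06, "slide": [-0.152, -0.182, 0.0], "spin": 0.724}])

```text
time_s: 13.0
ee_pos: [0.5157, -0.3008, 0.3996]
eef_rot: [-3.141, -0.001, 1.672]
force: [0.8, 0.3, 0.5]
grip_width: 0.06
grip_force: 0.0
```

```bash
python3 -c "
from h import *
to(.516,-.301,.102,1.67)"
```

```text
slide [-0.0003  0.0004  0.1176] spin 0.0023 pos [ 0.5157 -0.3008  0.3996] [-3.1406e+00 -1.0000e-03  1.6723e+00] 13.0 q [-0.59  0.41  1.39  0.    1.35 -0.69]
```

jog_arm(rows=[{"gripper": 0.06, "slide": [0, 0, 0.035], "spin": 0}, {"gripper": 0.06, "slide": [0, 0, 0.07], "spin": 0}, {"gripper": 0.06, "slide": [0, 0, 0.095], "spin": 0}, {"gripper": 0.06, "slide": [0, 0, 0.11], "spin": 0}, {"gripper": 0.06, "slide": [0, 0, 0.1175], "spin": 0}, {"gripper": 0.06, "slide": [0, 0, 0.1175], "spin": 0}, {"gripper": 0.01, "slide": [0, 0, 0.1175], "spin": 0}, {"gripper": 0.01, "slide": [0, 0, 0.1175], "spin": 0}], squeeze=20)

```text
time_s: 13.8
ee_pos: [0.5159, -0.3012, 0.2841]
eef_rot: [3.14, 0.001, 1.67]
force: [-0.4, -0.3, -0.1]
grip_width: 0.0474
grip_force: 0.0
```

jog_arm(rows=[{"gripper": 0.01, "slide": [0, 0, 0], "spin": 0}, {"gripper": 0.01, "slide": [0, 0, 0], "spin": 0}, {"gripper": 0.01, "slide": [0, 0, 0], "spin": 0}])

```text
time_s: 14.1
ee_pos: [0.5157, -0.3012, 0.2831]
eef_rot: [3.141, 0.0, 1.67]
force: [0.5, -0.3, 0.1]
grip_width: 0.0238
grip_force: 0.0
```

```bash
cat > arc.py <<'E'
from h import *
o=telemetry.get_obs();p=(o["ee_pos"])[:2];R=Ro.from_euler("xyz",o["eef_rot"]).as_matrix();y=.079
d=lambda q:np.array([[np.cos(y),-np.sin(y)],[np.sin(y),np.cos(y)]])@[np.sin(q-.3),-np.cos(q-.3)]
h=np.array([.516,-.301])-.105*d(0)
r=p-h;qn=np.arctan2(r[1],r[0])-np.arctan2(*d(.3)[::-1])+.3
print("hinge",h,"q now",qn,"r",np.hypot(*r),o["force"],o["grip_width"],o["grip_force"])
for q in(.1,.2,.3,.4,.46,.5,.53):print(q,(R.T@np.r_[h+.105*d(q)-p,0]).round(4))
E
python3 arc.py
```

```text
hinge [ 0.53901657 -0.19855373] q now -0.0019434452797593704 r 0.1052446750695852 [ 0.47973136 -0.29579642  0.12614781] 0.023846709002544684 0.0
0.1 [-0.0026  0.0104  0.    ]
0.2 [-0.0044  0.0207  0.    ]
0.3 [-0.0051  0.0312  0.    ]
0.4 [-0.0048  0.0417  0.    ]
0.46 [-0.0041  0.048   0.    ]
0.5 [-0.0035  0.0521  0.    ]
0.53 [-0.0029  0.0552  0.    ]
```

jog_arm(rows=[{"gripper": 0.01, "slide": [0, 0, 0], "spin": 0}, {"gripper": 0.01, "slide": [0, 0, 0], "spin": 0}, {"gripper": 0.01, "slide": [0, 0, 0], "spin": 0}, {"gripper": 0.01, "slide": [-0.001, 0.005, 0], "spin": 0}, {"gripper": 0.01, "slide": [-0.0026, 0.0104, 0], "spin": 0}, {"gripper": 0.01, "slide": [-0.0035, 0.0155, 0], "spin": 0}, {"gripper": 0.01, "slide": [-0.0044, 0.0207, 0], "spin": 0}, {"gripper": 0.01, "slide": [-0.0044, 0.0207, 0], "spin": 0}], squeeze=25)

```text
time_s: 14.9
ee_pos: [0.5366, -0.3046, 0.2829]
eef_rot: [-3.14, 0.002, 1.67]
force: [-7.8, -10.0, 4.7]
grip_width: 0.0173
grip_force: 25.0
```

```bash
python3 arc.py
```

```text
hinge [ 0.53901657 -0.19855373] q now 0.19778858187904164 r 0.10609414316156583 [ -7.79370756 -10.02501934   4.66551632] 0.017335643117253507 25.00003069639206
0.1 [ 0.0028 -0.01    0.    ]
0.2 [ 0.0011  0.0004 -0.    ]
0.3 [ 0.0003  0.0108 -0.    ]
0.4 [ 0.0006  0.0213 -0.    ]
0.46 [ 0.0013  0.0276 -0.0001]
0.5 [ 0.002   0.0317 -0.0001]
0.53 [ 0.0026  0.0348 -0.0001]
```

jog_arm(rows=[{"gripper": 0.01, "slide": [-0.001, 0.005, 0], "spin": 0}, {"gripper": 0.01, "slide": [-0.0015, 0.011, 0], "spin": 0}, {"gripper": 0.01, "slide": [-0.0015, 0.016, 0], "spin": 0}, {"gripper": 0.01, "slide": [-0.001, 0.021, 0], "spin": 0}, {"gripper": 0.01, "slide": [-0.0005, 0.0275, 0], "spin": 0}, {"gripper": 0.01, "slide": [0, 0.0315, 0], "spin": 0}, {"gripper": 0.01, "slide": [0.0005, 0.0345, 0], "spin": 0}, {"gripper": 0.01, "slide": [0.0005, 0.0345, 0], "spin": 0}])

```text
time_s: 15.7
ee_pos: [0.5707, -0.3007, 0.283]
eef_rot: [-3.14, 0.002, 1.67]
force: [-8.9, -9.6, 4.4]
grip_width: 0.0179
grip_force: 25.0
```

```bash
python3 arc.py; python3 - <<'E'
from h import *
pic,W=cloud("scene");t,_=cams.camera("top")
save("s3.png",np.hstack([cv2.resize(pic[190:330,110:280],(340,280)),cv2.resize(t[130:250,260:440],(420,280))]),1)
s=(np.hypot(W[...,0]-.528,W[...,1]+.0645)<.035)&(W[...,2]>.14)&(W[...,2]<.155)
print("cup top",s.sum(),np.median(W[s],0),cv2.minEnclosingCircle((W[s][:,:2]*1000).astype(np.float32)))
E
```

```text
hinge [ 0.53901657 -0.19855373] q now 0.521987876381393 r 0.1069156048436011 [-8.92487181 -9.55146043  4.39853016] 0.017865084491396205 24.999330639839172
0.1 [ 0.0023 -0.0444  0.0001]
0.2 [ 0.0005 -0.034   0.0001]
0.3 [-0.0002 -0.0235  0.    ]
0.4 [ 0.0001 -0.0131  0.    ]
0.46 [ 0.0008 -0.0068  0.    ]
0.5 [ 0.0014 -0.0027  0.    ]
0.53 [ 0.002   0.0004 -0.    ]
cup top 264 [ 0.53294615 -0.06815716  0.14590269] ((528.238525390625, -65.69611358642578), 32.08378601074219)
```

View pics/s3.png

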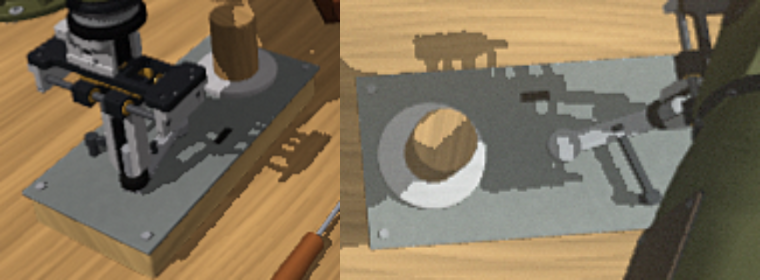

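The arm is pushed to q≈0.52, with the post held between the fingers at (130,180). The cup still stands untouched at (235,50), clear of the gripper. I'll hold briefly, confirm it is still, then hand in.

jog_arm(rows=[{"gripper": 0.01, "slide": [0, 0, 0], "spin": 0}, {"gripper": 0.01, "slide": [0, 0, 0], "spin": 0}, {"gripper": 0.01, "slide": [0, 0, 0], "spin": 0}, {"gripper": 0.01, "slide": [0, 0, 0], "spin": 0}, {"gripper": 0.01, "slide": [0, 0, 0], "spin": 0}])

```text
time_s: 16.3
ee_pos: [0.5705, -0.3008, 0.283]
eef_rot: [-3.14, 0.002, 1.669]
force: [-8.0, -8.9, 2.2]
grip_width: 0.0172
grip_force: 25.0
```

```bash
python3 - <<'E'
from h import *
o=telemetry.get_obs();print(o["ee_pos"],o["force"],o["grip_width"],o["grip_force"],abs(o["joint_vel"]).max())
if np.hypot(*(o["ee_pos"][:2]-[.516,-.301]))>.05 and o["grip_force"]>10: print(workorder.hand_in())
E
```

```text
[ 0.57045837 -0.30076209  0.28301375] [-7.96878487 -8.86579765  2.24459953] 0.01720453608455929 24.998986423015594 0.0015837649799749296
the job is handed in; nothing more can be done
None
```

The job is handed in: the cup stands mouth down over the peg and is let go, and the tensioner is held at about 0.52 rad, past its click; I inferred that from the post's travel and did not measure the pawl, and the hand-in gave no verdict.

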